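# Fit the mill lid and hold it at the half-turn run mark

## Task

Swing both flaps of the small carton right back, past upright, take the lid out and fit it into the red mill so that it drops fully home, its cross pin through the two slots. Then twist it clockwise (seen from above) half of its quarter turn, to the green marks: the mill only runs while the lid is held there against its spring, and it must not go on to the lock click at the red marks. Finish still gripping the lid at the half-way point, and leave the cheeses, jars and other goods where they stand.

Things in the scene. Friction and masses are not known exactly. Their poses are not given: they have to be found in the camera images.
- carton: Brown cardboard carton fixed to the counter, 130 x 130 mm, 72 mm high, walls and floor 4 mm. Origin: centre of its underside, z up. Its two flaps are hinged along the top edges at own y = +65 and -65 mm (hinge lines along x, 72 mm up). Inside, two card rails along x (|y| 34 to 50 mm, tops 30 mm above the counter) carry the lid's flange.
- flap_left (a joint): Angle (rad) of the carton flap hinged at its +y edge: 0 closed over the carton, 1.57 upright, 2.5 folded back outwards (stop). 120 mm along x, reaches 64 mm from its hinge, 3 mm thick, 30 g. Stands half-open at the start (0.9 to 1.2); a stiff crease (0.014 N m) keeps it where it is left. Right back means leaning clearly outwards, over 1.75.
- flap_right (a joint): The same for the flap hinged at the carton's -y edge.
- flap_left_edge (a point): Middle of the free edge of the left flap.
- flap_right_edge (a point): Middle of the free edge of the right flap.
- lid_grip (a point): Centre of the lid's grip bar: black with an orange stripe, 64 mm long (own x), 16 mm wide (y), 30 mm high, to be pinched across its width from above. The bar stands on the flange, whose top is 15 mm and underside 23 mm below this point. z up. The lid looks and fits the same after half a turn. At the start it lies level on the carton's rails, this point 53 mm above the counter.
- lid: The loose lid, 150 to 310 g: white flange 88 mm across, 8 mm thick, with orange ticks at the ends of the grip bar. Origin: centre of the flange's underside, axes as lid_grip. Below it a steel plug 48 mm across, 20 mm deep, foot chamfered 4 mm.
- lid_pin (a point): Centre of the round steel cross pin through the lid's plug, 10 mm thick, 70 mm long with round ends, along the lid's x (so parallel to the grip bar), 15 mm below the flange's underside.
- mill_seat (a point): Centre of the top of the steel collar (108 mm across) of the red mill, fixed; 140 mm above the counter, z up. Hole 52 mm across; two entry slots for the pin, 15 mm wide, reaching 38 mm from the axis, at own +x and -x (white marks on the rim). Green marks 45 degrees clockwise (from above) of the white ones: half-way; red marks at 90 degrees: lock.
- mill: The mill, 132 mm across its foot; origin: centre of its underside, axes as mill_seat. Collar lip 8 mm thick, the pin turns below it. The lid is home when its flange lies on the collar (lid_grip 23 mm above mill_seat); it then turns clockwise only, taking the drive ring along.
- ring (a joint): Turn (rad, clockwise from above) of the sprung drive ring in the mill; its yellow dogs take the lid's pin with 2.5 mm play each side (ring lags the lid by up to 0.1 rad). 0: at the slots, where the spring returns it; 0.7 to 0.79: half-way, lid at the green marks. The lock resists from about 1.0, snaps at about 1.25; 1.57 locked. Spring: 0.08 N m at 0, 0.18 at half-way.
- ring_top (a point): Centre of the drive ring's floor, 117 mm above the counter, on the mill's axis; its x lies along the pin's place and turns with the ring.
- cheese_box: Bystander: round wooden cheese box, 100 mm across, 38 mm high; origin at its underside.
- cheese_wheel: Bystander: cream cheese wheel, 84 mm across, 45 mm high; origin at its underside.
- cheese_block: Bystander: yellow block of cheese, 95 x 55 x 45 mm; origin at its underside.
- jam_jar: Bystander: dark red jar, 64 mm across, 85 mm high; origin at its underside.
- honey_jar: Bystander: amber jar, 68 mm across, 80 mm high; origin at its underside.
- price_card: Bystander: blank black card on a wooden foot, 85 mm wide, 82 mm high; origin at its underside.
Mind the look-alikes: they are no part of the job. Of the things that look like the carton, the larger one is meant. Leave any pink look-alike of the lid alone.

How it is judged:
By the outcome, as a careful person would: the job done as asked, in the order asked, and still so for the second after the job is handed in, while the arm keeps its last pose, push and grip.
It also fails if it takes over 59 s, if anything falls off the work surface, if the arm or the gripper's body presses on something with over 40 N, if the wrist force passes 120 N, or if a joint passes its speed limit or range.

## Robot

A 6-joint arm with a two-finger parallel gripper is mounted at the origin on the work surface. World frame = base frame: x ahead of the robot, y to its left, z up, the work surface at z = 0. Lengths are in m, angles in rad, forces in N, time in s.
With the tool pointing down it reaches from about 0.275 to 0.75 m from the base axis. Payload 10.2 kg.
Tool frame: the origin (TCP) lies midway between the tips of the shut fingers; the grasp point (between the pads) lies 19 mm behind it (env.hold_point_z is the distance from the TCP to the grasp point, in m); z points along the fingers, y is the line along which they close (so a half turn about z gives the same grasp; the last joint's range is limited). The gripper opens to 85 mm and grips with 20 to 120 N. Pads are 22 mm wide; open, the fingers measure 114 mm over their backs; the gripper's body (76 mm by 85 mm) begins 54 mm behind the grasp point. The pads swing forward as they close: fully open they stand 13 mm farther back than shut.
Start: joints at [0.904, 0.313, 1.498, -0, 1.331, -0.223], TCP at [0.225, 0.474, 0.231] pointing down, gripper open.
Joint ranges: [-2.94, 2.94], [-0.97, 2.17], [0.19, 2.56], [-1.23, 4.37], [0.02, 3.11], [-2.88, 2.88]. Speed limits (rad/s): [2.39, 2.39, 3.01, 3.14, 3.14, 3.14].

## Interface

Orientations are given as a unit quaternion [x, y, z, w].
In Python, from bench import env, kinematics, monitor, eyes, job gives the robot as it stands. The module is installed in compiled form; this text tells all that it offers. Calls block until the motion is done:
- env.reach(position, orientation): joint-space move of the TCP to a pose.
- env.movel(position, velocity=0.15, frame=None, guard=None): straight line of the TCP; frame=None keeps the orientation; velocity is the mean speed in m/s. With guard (N) it stops when the force on the tool has changed by that much, and returns True; else False.
- env.set_joints(angles): joint-space move.
- env.release() and env.close_gripper(effort=None): open the fingers fully, or close them until they stop; effort is the grip in N (None keeps the last).
- env.hold(seconds).
- kinematics.ik(position, orientation): joint angles nearest the present ones, or None.
- monitor.sense(): the state.
- eyes.grab_frame(name): name is "scene" or "side" or "wrist"; returns a dict with "frame" (480x640x3 uint8, red, green, blue), "mtx" (3x3 intrinsics, pixels), "view" (4x4, takes a point from world to camera coordinates). Camera axes: x right, y down, z forward; pixel columns grow to the right and rows downward; lengths in m; the calibration is good to about 2 mm. A picture is of the moment at which its call begins. There is no depth.
A pose or a line that the arm cannot do raises env.MotionError and nothing moves.
- job.hand_in(): hands the job in; it is judged then, once.
The state is a dict: "clock": time; "joints": joint angles; "qvel": joint speeds; "joint_efforts": joint torques, N m; "position": TCP position; "ee_rot": TCP orientation; "contact_force": force on the tool from outside, world axes, zero at the start; "ft_torque": the same for the moment, N m; "finger_gap": opening from 0.0 (shut) to 1.0 (fully open); "gripper_force": force on a finger pad.
Only numpy, scipy, OpenCV 4.12 (cv2) and the standard library are available. Lean on these libraries where they do the work, as an engineer would, in place of code of your own. Each camera call takes 0.05 s, during which the arm holds its last target. There are 200 camera calls.

## Working session

There is one attempt and no reset: what is moved stays moved. The work goes in short steps, each a Python script; the robot and the scene stay as the last script left them, time stands still between calls to the robot, and variables do not carry over. Pictures are saved under pics/ and viewed, at most 10 in all, crops included, and the job is handed in when it is done.

```bash
mkdir -p pics; ls; python3 - <<'E'
from bench import env,monitor,eyes
import cv2,numpy as np,pickle
F={}
for n in("scene","side","wrist"):
    f=eyes.grab_frame(n);F[n]=f;cv2.imwrite(f"pics/{n}0.png",f["frame"][:,:,::-1])
    V=np.array(f["view"]);print(n,(-V[:3,:3].T@V[:3,3]).round(3),V[2,:3].round(2),f["mtx"][0][0])
pickle.dump(F,open("f0.pkl","wb"))
print(monitor.sense())
E
```

```text
pics
scene [ 1.426 -0.194  0.828] [-0.78  0.16 -0.61] 474.9408091405852
side [-0.221 -0.903  0.808] [ 0.54  0.67 -0.51] 497.9508700784275
wrist [0.155 0.507 0.372] [ 0.27 -0.13 -0.95] 419.7779172005759
{'clock': 0.15, 'joints': array([ 9.03612040e-01,  3.13298799e-01,  1.49820880e+00,  1.25247102e-05,
        1.33098648e+00, -2.23378306e-01]), 'qvel': array([ 3.36183557e-04, -6.81301027e-04, -1.15940316e-03, -5.93879041e-05,
       -1.42645210e-04, -9.97869176e-04]), 'joint_efforts': array([ 1.51120257e-03, -4.12363136e+01, -2.59798801e+01, -2.14565493e-04,
        3.15885183e-03, -4.91162098e-07]), 'position': array([0.2253138 , 0.47400346, 0.23089838]), 'ee_rot': array([ 2.20087782e-01,  9.75479967e-01, -4.04146162e-04, -1.99617805e-04]), 'contact_force': array([-0.06782971, -0.95914037, -1.01827073]), 'ft_torque': array([ 0.00938496, -0.00969507,  0.01859253]), 'gripper_force': 0.0, 'finger_gap': 1.0037223569188394}
```

View pics/scene0.png

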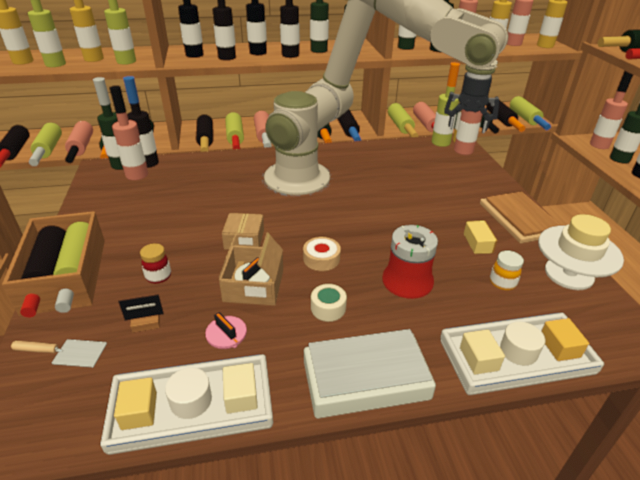

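View pics/side0.png

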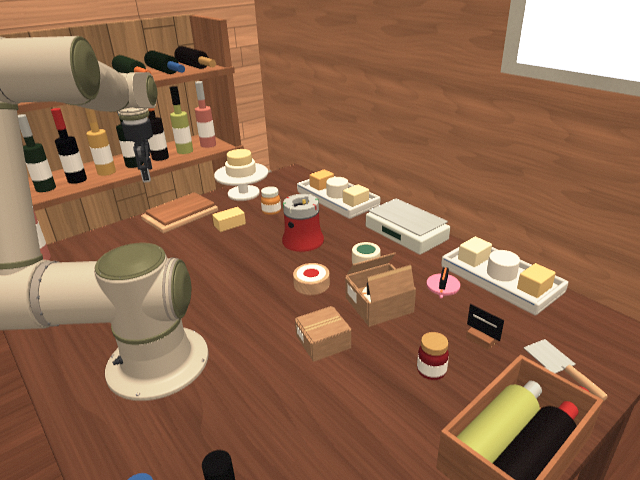

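The scene view shows these possible targets:
- **Carton:** the open box at scene (252,275) with the lid inside, or the closed small box at (243,230). I choose the open, larger one.
- **Lid:** the white one with the black/orange bar at (250,268) inside the carton, or the pink look-alike at (225,328). I choose the white one.
- **Mill:** the red mill at (410,260).

I'll check the choice in a close crop.

```bash
python3 - <<'E'
import cv2,numpy as np
a=cv2.imread("pics/scene0.png");b=cv2.imread("pics/side0.png")
r=lambda i,x,y,w,h:cv2.resize(i[y:y+h,x:x+w],(400,300),interpolation=cv2.INTER_CUBIC)
o=np.vstack([np.hstack([r(a,205,235,100,75),r(a,370,222,80,60)]),np.hstack([r(b,330,250,100,75),r(b,262,180,80,60)])])
cv2.imwrite("pics/crop0.png",o)
E
```

```text
(no output)
```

View pics/crop0.png

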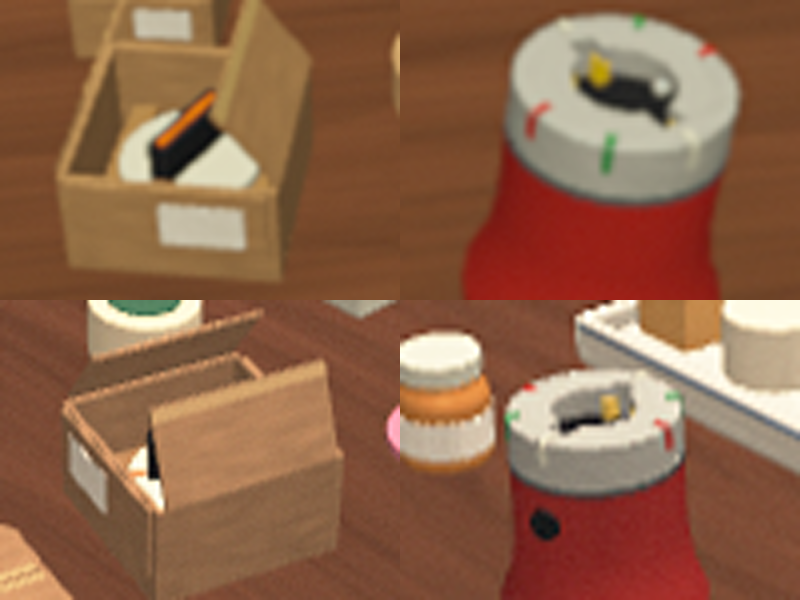

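The crop confirms the white lid with the black/orange bar inside the larger open carton, with both flaps about 60° up. The mill's white marks are at scene (403,227) and (428,251). I'll take rough positions first, then look from near with the wrist camera.

```bash
cat > h.py <<'E'
import numpy as np,cv2,pickle
from scipy.spatial.transform import Rotation as R
def ray(f,uv,z):
    V=np.array(f["view"]);K=np.array(f["mtx"]);c=-V[:3,:3].T@V[:3,3]
    d=V[:3,:3].T@np.linalg.inv(K)@[uv[0],uv[1],1.];return c+d*(z-c[2])/d[2]
def proj(f,p):
    V=np.array(f["view"]);q=np.array(f["mtx"])@(V[:3,:3]@np.array(p)+V[:3,3]);return q[:2]/q[2]
def down(a):  # tool down, tool y (closing line) at world angle a
    x=np.array([np.sin(a),-np.cos(a),0]);y=np.array([np.cos(a),np.sin(a),0])
    z=np.cross(x,y); s=1 if z[2]<0 else -1
    return R.from_matrix(np.c_[x*s,y,[0,0,-1]]).as_quat()
E
python3 - <<'E'
from h import *
from bench import kinematics
F=pickle.load(open("f0.pkl","rb"));s,d=F["scene"],F["side"]
for n,f,p in(("s",s,[(220,279.5),(274.5,281.7),(231,246.5)]),("d",d,[(346,276),(369,304),(415,289),(394,267.5)])):
    print(n,[ray(f,q,.072)[:2].round(3) for q in p])
print("bar",[ray(s,q,.068)[:2].round(3) for q in [(243.7,272.5),(258.7,258)]])
print("mill",[ray(s,q,.14)[:2].round(3) for q in [(403,227),(428,251),(392,240),(437.6,241),(416,225)]])
print("mill side",[ray(d,q,.14)[:2].round(3) for q in [(283.5,202),(319,200),(290.6,208.5)]])
# hsv red mill base check
for n,q in(("cheesebox",(322,248)),("wheel",(328,297)),("jam",(155,252)),("block",(478,232)),("honey",(508,262))): print(n,ray(s,q,.05)[:2].round(3))
w=F["wrist"];import numpy as np
from bench import monitor
st=monitor.sense();V=np.array(w["view"]);Rt=R.from_quat(st["ee_rot"]).as_matrix()
print("cam in tool",Rt.T@((-V[:3,:3].T@V[:3,3])-st["position"]),"axis",Rt.T@V[2,:3])
E
```

```text
s [array([ 0.569, -0.263]), array([ 0.598, -0.138]), array([ 0.447, -0.233])]
d [array([ 0.475, -0.112]), array([ 0.439, -0.235]), array([ 0.564, -0.267]), array([ 0.595, -0.167])]
bar [array([ 0.549, -0.207]), array([ 0.5  , -0.167])]
mill [array([0.527, 0.193]), array([0.628, 0.22 ]), array([0.574, 0.149]), array([0.595, 0.257]), array([0.524, 0.228])]
mill side [array([0.529, 0.232]), array([0.617, 0.17 ]), array([0.52 , 0.183])]
cheesebox [0.465 0.001]
wheel [ 0.647 -0.019]
jam [ 0.409 -0.427]
block [0.467 0.443]
honey [0.601 0.462]
cam in tool [ 0.0776194  -0.00059669 -0.14134061] axis [-3.02800137e-01 -7.40094256e-04  9.53053791e-01]
```

```bash
python3 - <<'E'
from h import *
from bench import env,kinematics,monitor,eyes
c=np.array([.52,-.187]);yaw=np.radians(-13.5);ey=np.array([-np.sin(yaw),np.cos(yaw)])
best=min((yaw+np.pi/2,yaw-np.pi/2),key=lambda a:99 if (j:=kinematics.ik([*c,.2],down(a))) is None else abs(j[5]))
q=down(best);print(np.degrees(best),kinematics.ik([*c,.2],q))
env.close_gripper(20)
env.reach([*c,.21],q)
print(env.movel([*c,.1],.15,guard=15))
print(env.movel([*(c+ey*.078),.1],.15,guard=15),monitor.sense()["contact_force"])
print(env.movel([*(c-ey*.078),.1],.2,guard=15),monitor.sense()["contact_force"])
env.movel([*(c-ey*.02),.12],.2)
env.movel([*c,.24],.2)
f=eyes.grab_frame("wrist");cv2.imwrite("pics/w1.png",f["frame"][:,:,::-1]);pickle.dump(f,open("w1.pkl","wb"))
print(monitor.sense()["clock"],monitor.sense()["position"])
E
```

```text
-103.5 [-5.57259373e-01  3.98396761e-01  1.46101969e+00 -4.44089210e-16
  1.28217620e+00  1.24915640e+00]
False
False [-0.60608961  1.23810691  0.34556192]
False [ 0.0984184   0.81333474 -0.10731731]
7.2333 [ 0.51940009 -0.18714379  0.23830188]
```

View pics/w1.png

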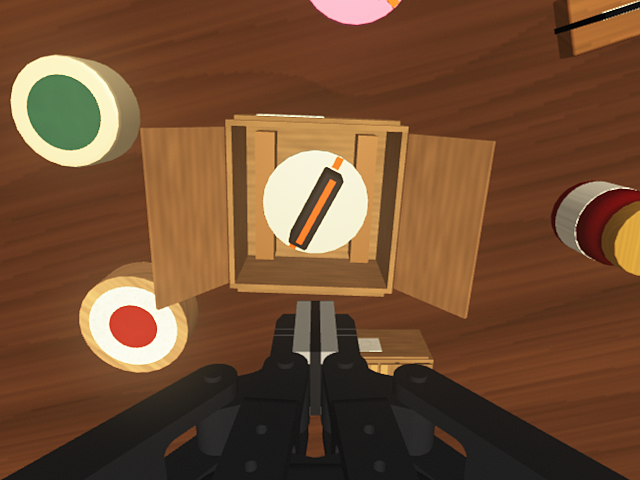

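Both flaps now lean well outwards, with free edges near columns 150 and 490. The lid is fully visible: flange centre near (315,202), bar from (298,246) to (336,170). Next I'll measure the lid by mask, then look at the mill from near, which also confirms it before I carry anything.

```bash
cat >> h.py <<'E'
def lidpose(f,zflange,ztop,roi):
    im=f["frame"];x,y,w,h=roi;hsv=cv2.cvtColor(im,cv2.COLOR_RGB2HSV)
    m=np.zeros(im.shape[:2],np.uint8);m[y:y+h,x:x+w]=255
    wh=cv2.inRange(hsv,(0,0,170),(179,60,255))&m
    orr=cv2.inRange(hsv,(5,170,150),(20,255,255))&m
    pts=cv2.convexHull(np.vstack([c for c in cv2.findContours(wh,0,1)[0] if cv2.contourArea(c)>200]))[:,0]
    P=np.array([ray(f,p,zflange)[:2] for p in pts.astype(float)]).astype(np.float32)
    (cx,cy),r=cv2.minEnclosingCircle(P)
    c=max(cv2.findContours(orr,0,1)[0],key=cv2.contourArea)[:,0]
    Q=np.array([ray(f,p,ztop)[:2] for p in c.astype(float)]).astype(np.float32)
    (ox,oy),sz,_=cv2.minAreaRect(Q)
    b=cv2.boxPoints(cv2.minAreaRect(Q));e=[b[1]-b[0],b[2]-b[1]];e=max(e,key=np.linalg.norm)
    return (cx,cy,r),(ox,oy,sz),np.arctan2(e[1],e[0])
E
python3 - <<'E'
from h import *
from bench import env,kinematics,monitor,eyes
f=pickle.load(open("w1.pkl","rb"))
a,b,t=lidpose(f,.038,.068,(245,130,140,140));print(a,b,np.degrees(t)%180)
m=np.array([.578,.204])
# view mill, camera nearly above it: tool y at mill mark angle region
q=down(np.radians(-75));print(kinematics.ik([*m,.26],q))
x=R.from_quat(q).as_matrix()[:2,0]
env.reach([*(m-x*.05),.26],q)
env.hold(.2)
f=eyes.grab_frame("wrist");cv2.imwrite("pics/w2.png",f["frame"][:,:,::-1]);pickle.dump(f,open("w2.pkl","wb"))
print(monitor.sense()["clock"],monitor.sense()["position"])
E
```

```text
(0.5203947424888611, -0.18831433355808258, 0.04366779699921608) (0.5199591517448425, -0.1879083216190338, (0.005408937111496925, 0.05658057704567909)) 138.37183
[ 1.48395187e-01  4.96160304e-01  1.15803237e+00 -4.44089210e-16
  1.48739998e+00  1.45739213e+00]
8.8917 [0.52994501 0.19038998 0.25996375]
```

View pics/w2.png

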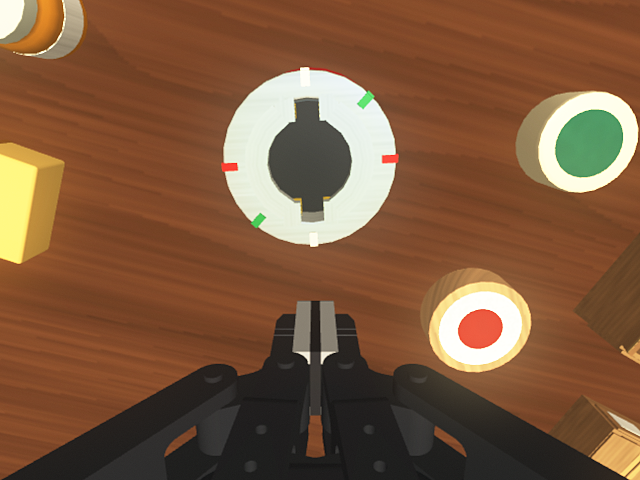

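The mill is seen clearly from above: collar centre near (310,157), white marks at (306,77) and (314,239), green at (365,100) and (258,221). I'll measure it, then grasp the lid.

```bash
python3 - <<'E'
from h import *
from bench import env,kinematics,monitor,eyes
f=pickle.load(open("w2.pkl","rb"));im=f["frame"];hsv=cv2.cvtColor(im,cv2.COLOR_RGB2HSV)
m=np.zeros(im.shape[:2],np.uint8);m[60:255,210:410]=255
wh=cv2.inRange(hsv,(0,0,150),(179,50,255))&m
c=cv2.convexHull(max(cv2.findContours(wh,0,1)[0],key=cv2.contourArea))[:,0].astype(float)
P=np.array([ray(f,p,.14)[:2] for p in c]).astype(np.float32);print("collar",cv2.minEnclosingCircle(P))
hole=cv2.inRange(hsv,(0,0,0),(179,255,110))&m
hole=cv2.morphologyEx(hole,2,np.ones((3,3)))
for c in cv2.findContours(hole,0,1)[0]:
    if cv2.contourArea(c)>2000:
        P=np.array([ray(f,p,.14)[:2] for p in c[:,0].astype(float)]);print("hole minrect",cv2.minEnclosingCircle(P.astype(np.float32)))
r=lambda *p:ray(f,p,.14)[:2]
ang=lambda a,b:np.degrees(np.arctan2(*(a-b)[::-1]))
print("white",ang(r(306,77),r(314,239)),(r(306,77)+r(314,239))/2)
for n,lo,hi in(("green",(55,120,80),(85,255,255)),("red",(0,180,120),(8,255,255))):
    k=cv2.inRange(hsv,lo,hi)&m; k[:90]=0
    n_,_,st,ce=cv2.connectedComponentsWithStats(k);i=np.argsort(-st[1:,4])[:2]+1
    a,b=r(*ce[i[0]]),r(*ce[i[1]]);print(n,st[i,4],ang(a,b),(a+b)/2,np.linalg.norm(a-b))
# grasp
L=np.array([.5202,-.1881]);q=down(np.radians(48.4))
env.release()
for p in([*L,.042],):print(kinematics.ik(p,q))
env.reach([*L,.15],q)
print(env.movel([*L,.044],.12,guard=12),monitor.sense()["position"])
env.close_gripper(60)
s=monitor.sense();print(s["finger_gap"],s["gripper_force"],s["contact_force"],s["clock"])
E
```

```text
collar ((0.572587251663208, 0.20523370802402496), 0.054113663733005524)
hole minrect ((0.5753670930862427, 0.20480599999427795), 0.033954571932554245)
white 17.563691750474195 [0.57250912 0.20411338]
green [130  97] -27.25764546431427 [0.5725455  0.20473392] 0.09916438922258601
red [117 115] 107.80843825668134 [0.57262365 0.20477584] 0.10006986790872968
[-5.58789830e-01  5.91875685e-01  1.61748112e+00 -4.44089210e-16
  9.32235846e-01 -1.40352919e+00]
False [ 0.52062128 -0.18832954  0.04472091]
0.17382591070191453 59.4470876455307 [0.32377473 0.42037659 3.48748992] 13.7667
```

```bash
python3 - <<'E'
from h import *
from bench import env,kinematics,monitor,eyes
env.close_gripper(90)
p=monitor.sense()["position"]
print(env.movel([p[0],p[1],.26],.2))
M=np.array([.5726,.2048]);q=down(np.radians(107.7));env.reach([*M,.26],q)
env.hold(.3)
f=eyes.grab_frame("wrist");cv2.imwrite("pics/w3.png",f["frame"][:,:,::-1]);pickle.dump(f,open("w3.pkl","wb"))
s=monitor.sense();print(s["clock"],s["position"],s["contact_force"],s["finger_gap"],s["joints"])
E
```

```text
False
17.0417 [0.57271764 0.20439889 0.26003433] [-0.33598824  0.68044675 -2.93714481] 0.16625258750377966 [ 1.50376989e-01  4.84532220e-01  1.17569405e+00 -2.81199788e-05
  1.48132753e+00 -1.72862815e+00]
```

View pics/w3.png

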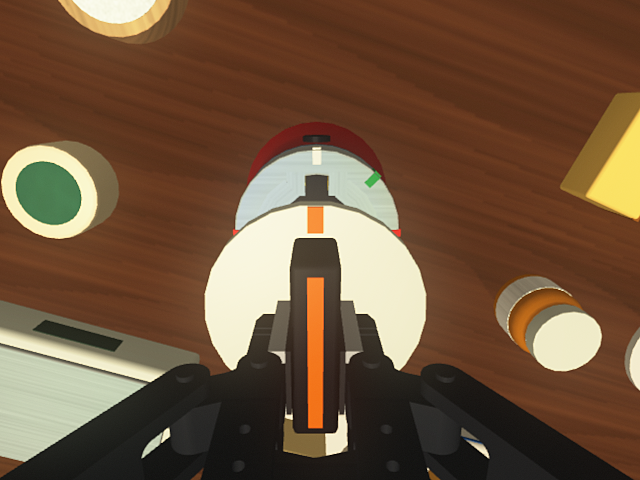

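The lid sits square in the grip: bar at column 315, tick at (315,218). It lines up with the mill's white mark at (316,155) and the slot at (317,187). I'll fit the flange circle to find the lid's offset along the bar.

```bash
python3 - <<'E'
from h import *
from scipy.optimize import least_squares
f=pickle.load(open("w3.pkl","rb"))
hsv=cv2.cvtColor(f["frame"],cv2.COLOR_RGB2HSV)
T=np.array([.57272,.20440])
wh=cv2.inRange(hsv,(15,8,195),(45,60,255)); wh[:200]=0;wh[340:]=0;wh[:,:200]=0;wh[:,435:]=0
c=max(cv2.findContours(wh,0,1)[0],key=cv2.contourArea)[:,0].astype(float)
for z in(.2513,.2533,.2553):
    P=np.array([ray(f,p,z)[:2] for p in c])
    # outer arc: keep points by image rows/cols on hull left/right/top
    h=cv2.convexHull(c.astype(np.float32))[:,0];h=h[h[:,1]<335]
    P=np.array([ray(f,p,z)[:2] for p in h])
    r=least_squares(lambda v:np.hypot(*(P-v[:2]).T)-v[2],[*T,.044],loss="soft_l1",f_scale=.0005)
    d=r.x[:2]-T;a=np.radians(17.7);print(z,r.x,len(P),"along bar",d@[np.cos(a),np.sin(a)],"perp",d@[-np.sin(a),np.cos(a)],np.abs(r.fun).max())
u=[ray(f,p,.14)[:2] for p in((316.5,155),(317,187))];print(u)
o=cv2.inRange(hsv,(5,170,150),(20,255,255));
c2=max([c for c in cv2.findContours(o[:, 290:345].copy(),0,1)[0]],key=cv2.contourArea)[:,0]+[290,0]
print(c2.min(0),c2.max(0),[ray(f,p,.2533+.03)[:2] for p in((315.5,float(c2[:,1].min())),(315.5,float(c2[:,1].max())))])
E
```

```text
0.2513 [0.57227474 0.20359713 0.04367188] 34 along bar -0.0006682834375489488 perp -0.0006294841891580667 0.00018241142496619456
0.2533 [0.57129258 0.20328488 0.04309024] 34 along bar -0.0016988789072286444 perp -0.0006283463209968639 0.00017996764275250016
0.2553 [0.57031043 0.20297263 0.04250859] 34 along bar -0.002729474958415753 perp -0.0006272080371719734 0.00017752445060442712
[array([0.52452994, 0.18945656]), array([0.54328741, 0.19577128])]
[307 277] [323 427] [array([0.54512967, 0.19515866]), array([0.59811212, 0.21202244])]
```

```bash
python3 - <<'E'
from h import *
from bench import env,kinematics,monitor,eyes
M=[.5730,.2052]
env.movel([*M,.182],.12,guard=15)
g=env.movel([*M,.150],.03,guard=12);s=monitor.sense();print(g,s["clock"],s["position"],s["contact_force"],s["ft_torque"],s["finger_gap"])
E
```

```text
True 18.6917 [0.57284937 0.20519122 0.15438735] [-0.89139332 -1.15768722  4.31119757] [-0.01386616 -0.03339866  0.04031141] 0.1690748115123179
```

The lid dropped fully home: TCP z is 0.154, against a predicted 0.155. Next comes the clockwise twist in small steps. Because the ring lags, I'm aiming for a lid angle of about 0.84 rad.

```bash
python3 - <<'E'
from h import *
from bench import env,kinematics,monitor,eyes
env.close_gripper(115)
p=monitor.sense()["position"];P=[.5729,.2052,p[2]]
for t in(.15,.3,.45,.6,.7,.78,.84):
    env.reach(P,down(np.radians(107.7)-t));s=monitor.sense()
    y=R.from_quat(s["ee_rot"]).as_matrix()[:2,1]
    print(t,round(np.radians(107.7)-np.arctan2(y[1],y[0]),4),s["contact_force"].round(1),s["ft_torque"].round(3),s["position"].round(4),round(s["clock"],1))
env.hold(.2)
f=eyes.grab_frame("wrist");cv2.imwrite("pics/w4.png",f["frame"][:,:,::-1]);pickle.dump(f,open("w4.pkl","wb"))
g=eyes.grab_frame("side");cv2.imwrite("pics/s4.png",cv2.resize(g["frame"][150:270,230:390,::-1],(640,480)))
E
```

```text
0.15 0.1464 [-4.6  1.   2.9] [0.145 0.966 0.042] [0.5723 0.2054 0.1545] 19.2
0.3 0.2968 [-6.2  0.7  4.2] [ 0.263  1.259 -0.166] [0.5721 0.2055 0.1544] 19.4
0.45 0.4456 [-5.3  1.6  2.8] [ 0.381  1.162 -0.081] [0.5722 0.2057 0.1544] 19.7
0.6 0.5955 [-6.1  3.3  4.1] [ 0.532  1.198 -0.066] [0.5721 0.2057 0.1544] 20.0
0.7 0.6954 [-5.8  2.3  3.5] [ 0.646  1.27  -0.056] [0.5721 0.2058 0.1544] 20.2
0.78 0.7753 [-4.5  2.9  3.4] [ 0.638  1.19  -0.047] [0.5722 0.2058 0.1544] 20.5
0.84 0.8351 [-4.5  3.2  2.8] [ 0.721  1.086 -0.059] [0.5723 0.2059 0.1544] 20.7
```

View pics/w4.png

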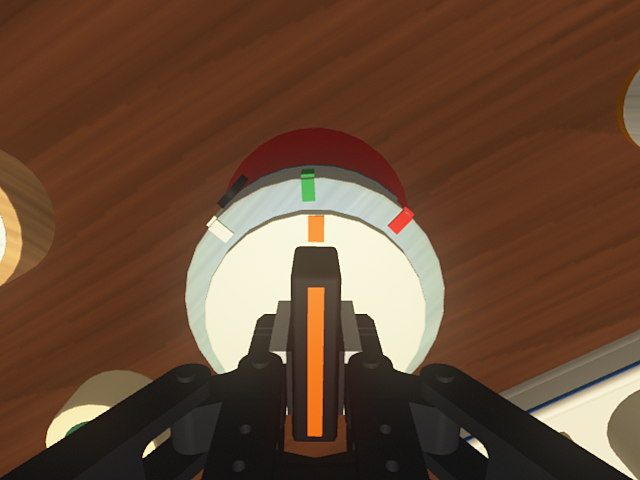

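The lid is flush on the collar, with its tick at (316,229) slightly past the green mark at (308,186), and well short of red at (401,220). I'll compute the angle.

```bash
python3 - <<'E'
from h import *
f=pickle.load(open("w4.pkl","rb"));hsv=cv2.cvtColor(f["frame"],cv2.COLOR_RGB2HSV)
def cen(lo,hi,x,y,w,h):
    k=cv2.inRange(hsv,lo,hi)[y:y+h,x:x+w];m=cv2.moments(k,True);return m["m10"]/m["m00"]+x,m["m01"]/m["m00"]+y
gr=cen((50,100,60),(85,255,255),290,178,40,30)
rd=cen((0,180,120),(8,255,255),380,200,40,40)
tk=cen((5,170,150),(20,255,255),300,212,32,32);print(gr,rd,tk)
G,Rd=ray(f,gr,.14)[:2],ray(f,rd,.14)[:2];Tk=ray(f,tk,.148)[:2]
# stripe direction at bar top
o=cv2.inRange(hsv,(5,170,150),(20,255,255));o[:275]=0;o[:,:290]=0;o[:,345:]=0
c=max(cv2.findContours(o,0,1)[0],key=cv2.contourArea)[:,0]
Q=np.array([ray(f,p,.178)[:2] for p in c.astype(float)]).astype(np.float32)
v=cv2.fitLine(Q,2,0,.01,.01).ravel()[:2];print("stripe ang",np.degrees(np.arctan2(v[1],v[0])))
# flange circle centre
for C in ([.5726,.2048],[.5722,.2058],[.5715,.2045]):
    a=[np.degrees(np.arctan2(*(p-C)[::-1])) for p in(G,Rd,Tk)];print(C,np.array(a).round(2),"tick past green",round(a[0]-a[2],2),"r",[np.linalg.norm(p-C).round(4) for p in(G,Rd,Tk)])
E
```

```text
(307.831541218638, 189.4910394265233) (401.00651465798046, 220.0260586319218) (316.03376623376624, 228.27272727272728)
stripe ang -30.608292
[0.5726, 0.2048] [152.89 108.35 149.13] tick past green 3.76 r [np.float64(0.0493), np.float64(0.0499), np.float64(0.0363)]
[0.5722, 0.2058] [153.73 108.27 150.18] tick past green 3.54 r [np.float64(0.0485), np.float64(0.0488), np.float64(0.0355)]
[0.5715, 0.2045] [151.98 107.04 147.8 ] tick past green 4.18 r [np.float64(0.0484), np.float64(0.0499), np.float64(0.0356)]
```

```bash
python3 - <<'E'
from h import *
from bench import eyes,monitor
f=eyes.grab_frame("scene")["frame"][:,:,::-1]
cv2.imwrite("pics/s5.png",cv2.resize(f[200:360,120:440],(800,400),interpolation=cv2.INTER_CUBIC))
s=monitor.sense();print(s["clock"],s["gripper_force"],s["contact_force"])
E
```

```text
21.075 115.96009612083435 [-4.94600482  2.62212642  2.84090894]
```

View pics/s5.png

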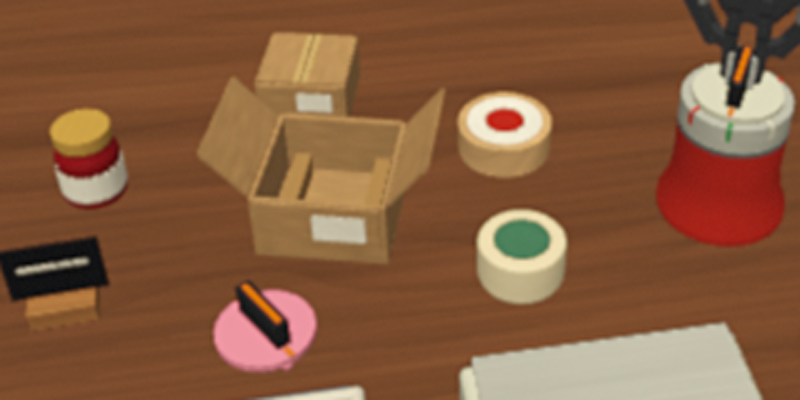

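Both flaps lean clearly outwards, near crop (235,135) and (425,145). The carton is empty, the goods are undisturbed, and the lid is held flush on the mill near the green mark at (730,130).

```bash
python3 -c "
from bench import job
print(job.hand_in())"
```

```text
the job is handed in; nothing more can be done
None
```

I handed the job in at about 21 s: both flaps are folded back past upright, and the lid is fully home in the red mill and still gripped about 3–4° past the green marks to allow for the ring's lag (ring estimated at about 0.75 rad), short of the lock, with no goods seen to have moved in the last picture.

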